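Hook out the test-tile tray

ROBOT

A 7-joint arm with a two-finger parallel gripper is mounted at the origin on the work surface. World frame = base frame: x ahead of the robot, y to its left, z up, the work surface at z = 0. Lengths are in mm, angles in degrees, forces in N, time in s.
With the tool pointing down it reaches from about 400 to 850 mm from the base axis. Payload 10.4 kg.
Tool frame: the origin (TCP) lies between the finger pads; the fingertips stand 14 mm ahead of it and the grasp point (between the pads) lies 5 mm behind it; z points along the fingers, y is the line along which they close (so a half turn about z gives the same grasp; the last joint's range is limited). The gripper opens to 85 mm and grips with 20 to 120 N. Pads are 22 mm wide; open, the fingers measure 114 mm over their backs; the gripper's body (76 mm by 85 mm) begins 54 mm behind the grasp point. The pads swing forward as they close: fully open they stand 13 mm farther back than shut.
Start: joints at [68.491, 19.034, -3.707, 83.658, 1.238, 77.344, -5.071], TCP at [215.976, -586.519, 245.338] pointing down, gripper open.
Joint ranges: [-148.97, 148.97], [-28.65, 121.19], [-84.17, 76.75], [9.2, 138.47], [-72.65, 252.65], [3.7, 117.97], [-149.18, 149.18]. Speed limits (degrees/s): [127.2, 127.2, 159.86, 159.86, 180, 180, 180].

INTERFACE

Orientations are given as [roll, pitch, yaw] about the fixed x, y, z axes, in that order (R = Rz(yaw) Ry(pitch) Rx(roll)).
In Python, from cell import ctrl gives the robot as it stands. The module is installed in compiled form; this text tells all that it offers.
- The arm moves only by the tool jog_arm, never from a script. Its argument "deltas" is a list of rows, each a list of 7 numbers: the turn, a rotation vector about the world's x, y, z as a fraction of full scale, then the shift along the world's x, y, z as a fraction of full scale, then the opening, from 0 (shut) to 1 (fully open). In form: [[ax, ay, az, dx, dy, dz, hand], ...]. A call has 1 to 20 rows; each row shifts and turns the commanded pose from where the row before left it; what a row does not reach is not made up. Full scale, the value 1, is 60 mm for a shift and 0.12 rad for a turn. A row lasts 1/8 s, in which the tool goes at most 62.5 mm and 10.7 degrees, less where a joint would pass 70% of its speed; a pose out of reach is approached as far as the arm can. A call with a number of a shift or a turn outside -1 to 1 is refused whole. A call with a gripper value outside its range is refused whole. The fingers move at their own pace and stop on an object; "squeeze" is the grip in N (left out, the last holds). Time passes only in rows, so rows that do not move let the fingers close. It gives the time, the measured TCP pose, the force, the opening and the grip force at its end, in the units of the state.
- ctrl.read_state(): the state, without advancing time (a new reading comes with each control period).
- ctrl.capture(name): name is "scene" or "top" or "wrist"; returns a dict with "color" (400x640x3 uint8, red, green, blue), "range_z" (400x640 float32, mm along the optical axis (not along the pixel's ray), 0 where there is no reading), "intrinsics" (3x3 intrinsics, pixels), "extrinsics" (4x4, takes a point from camera to world coordinates). Camera axes: x right, y down, z forward; pixel columns grow to the right and rows downward; lengths in mm; the calibration is good to about 2 mm. The wrist camera is an equidistant fisheye: a pixel r from the principal point sees the ray r / f radians off the axis. A picture is of the moment at which its call begins.
- ctrl.sign_off(): hands the job in; it is judged then, once.
Trained networks look in a picture, given as the dict that the camera call returned (one of the last four; its "shot" number tells which), for a name from the list of things; names that differ only in an ending like _2 or _b are one class to them, and where a whole thing is asked for, a point or a joint stands for the part that bears it (a point fixed in the world has none). Each returns a list of dicts, best first, with "conf" (0 to 1); they miss things now and then, are a little off and sometimes report something else, mostly with a low value. They report only what shows in the picture. A call takes as long as a camera call. They do not tell look-alikes from the thing itself.
- ctrl.search_frame(picture, name): "uv" ([column, row] in pixels, amid what is visible of it).
- ctrl.cut_out(picture, name): "mask" (400x640 bool, what is visible of it) and "uv" ([column, row] in pixels, amid what is visible of it).
The state is a dict: "clock": time; "joint_positions": joint angles; "joint_velocities": joint speeds; "joint_torque": joint torques, N m; "eef_pos": TCP position; "eef_rot": TCP orientation; "ft_force": force on the tool from outside, world axes, zero at the start; "wrist_torque": the same for the moment, N m; "gripper_width": finger opening in mm; "finger_force": force on a finger pad.
Only numpy, scipy, OpenCV 4.12 (cv2) and the standard library are available. Lean on these libraries where they do the work, as an engineer would, in place of code of your own. Each camera call takes 0.05 s, during which the arm holds its last target. There are 200 camera calls.

TASK

Pick up the red-handled hook, reach its end under the edge of the low steel shelf, catch the brass pull eye hidden there and draw the tile tray out until it stops. The eye is delicate: find it by gentle touch, push and pull only lightly, and touch the shelf and tray with the hook alone, not with your hand. Then unhook and lay the hook flat on the bench, clear of the shelf and tray; leave the pots and bottles where they stand.

Things in the scene. Friction and masses are not known exactly. Their poses are not given: they have to be found in the camera images.
- rack: Low dark-steel bench shelf, fixed: 250 deep (x), 270 wide (y), 100 high, with glazed little trees on top at the rear; closed at the sides and back, open only at the front, towards the robot. Origin at bench level under the middle of the top plate's front edge; x points inwards (away from the opening), y left, z up. A wooden tile tray slides inside, with a brass pull eye on its face.
- shelf_edge (a point): Middle of the lower front edge of the shelf's top plate (12 thick), 88 mm above the bench; axes as the rack's. Below it the opening is clear from 6 to 88 mm above the bench and 125 mm to either side.
- tray_face (a point): Middle of the tray's upright face, 50 mm above the bench, axes as the rack's; the face is 230 wide, spans 10 to 70 mm above the bench and lies 65 mm behind the shelf's edge less the tray joint's value. The eye is a loop of 7 mm round bar standing in the x-z plane; one passes through it along y. Clear opening: 3 to 32 mm in front of the face, 15 mm above and below this point.
- eye_middle (a point): Middle of the RANGE of places for the eye, in its opening's centre: 16 mm in front of the tray's face, 50 mm above the bench. The eye itself is screwed fast anywhere from 26 mm right (-y) to 26 mm left (+y) of this point: not measured, hidden from above, to be felt for. It does not give sideways, and is damaged by forces much over 10 N. Its front bar is 36 mm in front of the face.
- tray (a joint): How far the tray has been drawn out towards the opening (-x of the rack), m: 0 fully in, 0.10 fully out against its stop. It starts between 0 and 0.015. It slides with about 2.5 N of friction plus about 12 N per m/s, and stays where it is left. The eye is sprung: pulled outwards it first draws out from the tray by 1 mm per 0.7 N, up to 15 mm, and springs back when let go, so the stop is felt as a steadily rising pull.
- hook: Loose pull hook lying flat on the bench, about 110 g. Red handle 90 long (x), 22 wide (y), 30 high (z); origin at the centre of its underside; grip it at its middle, across y. A steel rod, 8 diameter, 15 mm above the underside, runs from the handle along x to x = 130, turns square left (+y) for 24 mm and ends in a lip turned back to x = 125, y = 28 (bar's axis).
- hook_tip (a point): Middle of the hook's sideways-turned end, on the bar's axis: at x = 130, y = 13, z = 15 mm in the hook's frame.
- glaze_jar: Glaze jar with a red label, 52 diameter, 65 high, standing on the shelf's top. Origin at its base.
- pinch_pot: Terracotta cup, 64 diameter, 60 high, standing on the shelf's top. Origin at its base.
- water_bottle: Green bottle, 66 diameter, 170 high, standing on the bench on the robot's left. Origin at its base.
- clay_vase: Pale unglazed vase, 84 diameter, 100 high, standing on the bench on the robot's right. Origin at its base.
Not all that is in view belongs to the job. Of the things shaped like the hook, the red one is meant.

How it is judged (in metres and radians):
On the way, in this order (a step that is already met when the one before it is completed fails the run):
1. the hook's end is under the ledge, before the tray has been drawn (x of hook_tip in the frame of rack above 0.015 m and y of hook_tip in the frame of rack between -0.12 and 0.12 m and height (world z) of hook_tip below 0.085 m and value of joint tray below 0.03 m), for 0.1 s.
2. the hook, pulling on the eye, has the tray fully out (value of joint tray above 0.094 m and contact force between hook and rack above 0.5 N), for 0.1 s.
At the end, for the whole second after the job is handed in: The tray is out to at least 85 of its 100 mm; the hook lies still and flat (underside within 8 mm of the bench, tilt under 0.15 rad), its end not under the shelf, touching neither shelf nor tray; the pots and bottles stand within 20 mm of where they were (value of joint tray above 0.085 m and height (world z) of hook below 0.008 m and angle between hook's own z axis and vertical below 0.15 rad and contact force between hook and rack below 0.1 N and (x of hook_tip in the frame of rack below 0 m or y of hook_tip in the frame of rack below -0.135 m or y of hook_tip in the frame of rack above 0.135 m) and linear speed of hook below 0.02 m/s and distance of each of glaze_jar, pinch_pot, water_bottle, clay_vase from where it was at the start of the episode below 0.02 m).
It fails at once if the hook presses or pulls on shelf, tray or eye with more than 12 N (contact force between hook and rack above 12 N).
It fails at once if the robot itself touches the shelf, tray or eye (contact force between any of the fingers, the arm and rack above 1 N).
It fails at once if a pot or bottle is moved more than 20 mm or tipped (distance of any of glaze_jar, pinch_pot, water_bottle, clay_vase from where it was at the start of the episode above 0.02 m or angle between any of glaze_jar, pinch_pot, water_bottle, clay_vase's own z axis and vertical above 0.3 rad).
It also fails if it takes over 64 s, if anything falls off the work surface, if the arm or the gripper's body presses on something with over 40 N, if the wrist force passes 120 N, or if a joint passes its speed limit or range.

## Working session

There is one attempt and no reset: what is moved stays moved. The work goes in short steps, Python scripts to look and compute and a tool call to move; the robot and the scene stay as the last step left them, time stands still between calls to the robot, and variables do not carry over. Pictures are saved under pics/ and viewed, at most 10 in all, crops included, and the job is handed in when it is done.

Besides the shell and the picture viewer there is one more tool, called by a JSON object that holds its "name" and its "arguments". jog_arm: Moves the arm, as the interface text tells. Shift numbers are shares of 60 mm and turn numbers shares of 0.12 rad, none past 1 either way. Its arguments: {"type":"object","properties":{"deltas":{"type":"array"},"squeeze":{"type":"number"}},"required":["deltas"]}

```bash
mkdir -p pics; cat > h.py <<'E'
import numpy as np, cv2
from cell import ctrl
def pts(p):
    K=p['intrinsics'];Z=p['range_z'];v,u=np.mgrid[:400,:640]
    P=np.stack([(u-K[0,2])/K[0,0]*Z,(v-K[1,2])/K[1,1]*Z,Z],-1)
    T=p['extrinsics'];return P@T[:3,:3].T+T[:3,3]
def save(n,im): cv2.imwrite('pics/'+n,cv2.cvtColor(im,cv2.COLOR_RGB2BGR))
E
python3 - <<'E'
from h import *
s=ctrl.read_state();print(s)
a=ctrl.capture('top');b=ctrl.capture('scene')
save('a.png',np.vstack([a['color'],b['color']])[:, :][::1,::1] if 0 else cv2.resize(np.vstack([a['color'],b['color']]),(480,600)))
save('top.png',a['color'])
np.savez('top.npz',**{k:a[k] for k in('color','range_z','intrinsics','extrinsics')})
np.savez('scene.npz',**{k:b[k] for k in('color','range_z','intrinsics','extrinsics')})
P=pts(a)
for n in['hook','rack','glaze_jar','pinch_pot','water_bottle','clay_vase']:
  for d in ctrl.cut_out(a,n)[:4]:
    m=d['mask']&(a['range_z']>0);q=P[m];print(n,round(d['conf'],2),np.round(d['uv']),np.median(q,0).round(),np.percentile(q,2,axis=0).round(),np.percentile(q,98,axis=0).round())
E
```

```text
{'clock': 0.0, 'joint_positions': array([68.49323691, 19.07341353, -3.708824  , 83.7059577 ,  1.23727651,
       77.34431796, -5.07060206]), 'joint_velocities': array([-0.00174157,  0.00541418, -0.05035116,  0.09353945, -0.04002564,
       -0.03844468, -0.08052267]), 'joint_torque': array([-3.66162949e-04, -6.25449371e+01,  4.87518171e-02, -3.91598010e+01,
        1.61294936e-02,  1.00941470e-02, -2.89423065e-05]), 'eef_pos': array([ 215.82192313, -586.16762151,  244.50071648]), 'eef_rot': array([-1.79916213e+02,  3.01996851e-03,  2.02147824e+01]), 'ft_force': array([-0.24919528,  0.14891975, -0.65864069]), 'wrist_torque': array([ 0.00884744,  0.02287382, -0.01498849]), 'finger_force': 0.0, 'gripper_width': 85.18833998313053}
hook 0.79 [198. 263.] [398. 347.  26.] [305. 304.   0.] [447. 424.  34.]
hook 0.67 [237. 224.] [509. 229.  27.] [454. 207.  -1.] [619. 276.  34.]
hook 0.67 [391. 273.] [ 364. -241.   28.] [ 336. -355.   -1.] [ 385. -181.   35.]
hook 0.54 [272. 279.] [344. 124.  27.] [332.  16.  -3.] [364. 194.  34.]
rack 0.91 [323. 142.] [755. -39. 101.] [ 650. -166.    5.] [891.  93. 142.]
glaze_jar 0.6 [347. 143.] [ 736. -109.  164.] [ 719. -134.  107.] [767. -87. 169.]
pinch_pot 0.69 [297. 130.] [781.  44. 133.] [741.  15. 102.] [799.  70. 163.]
water_bottle 0.56 [182. 179.] [633. 376. 111.] [611. 357.   3.] [669. 415. 172.]
water_bottle 0.45 [453. 225.] [ 501. -420.  100.] [ 467. -464.   17.] [ 539. -391.  105.]
clay_vase 0.79 [452. 226.] [ 501. -420.  100.] [ 468. -464.   35.] [ 536. -392.  105.]
clay_vase 0.7 [238. 222.] [515. 230.  27.] [454. 207.  -2.] [622. 280.  34.]
```

View pics/top.png

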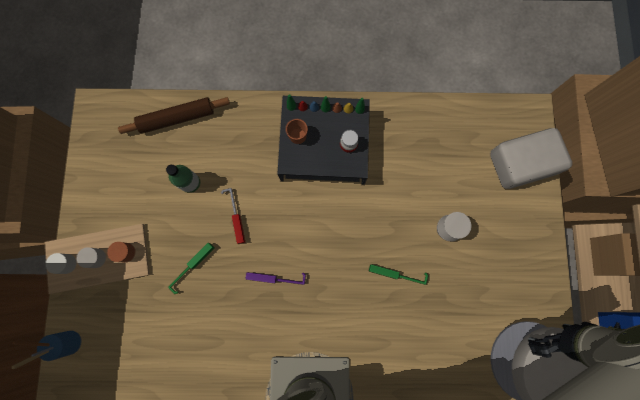

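View pics/a.png

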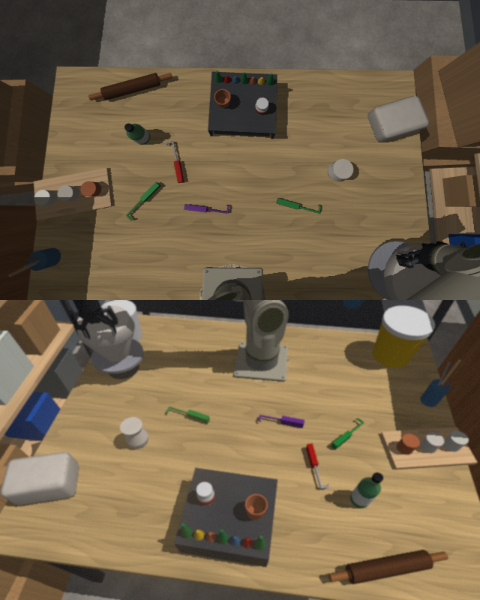

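Top view: the hook-shaped things are red (237,222), purple (275,279), green (193,267) and green (398,273). I choose the red one. The rack is at (324,140), with its opening at row 180 facing the robot.

```bash
cat > m.py <<'E'
from h import *
a=dict(np.load('top.npz'));P=pts(a);C=a['color'].astype(int)
save('crop.png',cv2.resize(a['color'][165:260,180:300],None,fx=5,fy=5,interpolation=cv2.INTER_CUBIC))
for nm in('top','scene'):
  a=dict(np.load(nm+'.npz'));P=pts(a);C=a['color'].astype(int);ok=a['range_z']>0
  X,Y,Z=P[...,0],P[...,1],P[...,2]
  # hook region
  reg=ok&(X>430)&(X<660)&(Y>180)&(Y<300)
  print(nm,'bench z',np.median(Z[reg]))
  red=reg&(C[...,0]>90)&(C[...,0]>2.2*C[...,1])&(Z>20)
  r=cv2.minAreaRect(P[red][:,:2].astype(np.float32));print('red',red.sum(),r,cv2.boxPoints(r).round().tolist(),np.median(Z[red]))
  bz=np.median(Z[reg]); 
  rod=reg&(Z>bz+7)&~red&((C.max(-1)-C.min(-1))<40)
  q=P[rod];print('rod',len(q)); 
  print(q[np.argsort(-q[:,0])][::max(1,len(q)//25)].round().tolist())
  top=ok&(abs(Z-101)<7)&(X>640)&(X<900)&(Y>-200)&(Y<120)
  r=cv2.minAreaRect(P[top][:,:2].astype(np.float32));print('rack',r,cv2.boxPoints(r).round(1).tolist(),np.median(Z[top]))
E
python3 m.py
```

```text
top bench z 0.7783435599257018
red 189 ((496.25286865234375, 226.68429565429688), (89.18534088134766, 21.19537353515625), 13.468766212463379) [[450.0, 227.0], [455.0, 206.0], [542.0, 227.0], [537.0, 247.0]] 30.25245083392315
rod 127
[[656.0, 281.0, 8.0], [622.0, 264.0, 18.0], [621.0, 273.0, 21.0], [618.0, 261.0, 18.0], [618.0, 272.0, 21.0], [615.0, 270.0, 18.0], [614.0, 282.0, 22.0], [611.0, 282.0, 20.0], [608.0, 253.0, 21.0], [603.0, 251.0, 17.0], [597.0, 248.0, 15.0], [592.0, 249.0, 20.0], [586.0, 249.0, 22.0], [580.0, 243.0, 17.0], [574.0, 243.0, 17.0], [567.0, 242.0, 19.0], [561.0, 239.0, 19.0], [555.0, 239.0, 17.0], [548.0, 235.0, 18.0], [545.0, 241.0, 19.0], [531.0, 223.0, 30.0], [518.0, 220.0, 9.0], [500.0, 216.0, 27.0], [485.0, 213.0, 23.0], [465.0, 208.0, 11.0], [451.0, 219.0, 28.0]]
rack ((772.5325317382812, -37.74461364746094), (269.95111083984375, 251.6637725830078), 88.00463104248047) [[642.0999755859375, -168.3000030517578], [893.5999755859375, -177.0], [903.0, 92.80000305175781], [651.5, 101.5]] 100.70004406990802
scene bench z 1.7427440836446522
red 220 ((496.94567871
[... 391 characters left out ...]
0, 20.0], [613.0, 254.0, 21.0], [610.0, 260.0, 17.0], [608.0, 257.0, 18.0], [604.0, 254.0, 21.0], [600.0, 252.0, 18.0], [595.0, 250.0, 15.0], [592.0, 249.0, 19.0], [586.0, 249.0, 19.0], [582.0, 247.0, 18.0], [578.0, 246.0, 21.0], [574.0, 244.0, 19.0], [572.0, 249.0, 20.0], [566.0, 247.0, 20.0], [563.0, 244.0, 20.0], [558.0, 244.0, 22.0], [554.0, 241.0, 20.0], [550.0, 239.0, 17.0], [547.0, 241.0, 23.0], [542.0, 239.0, 19.0], [537.0, 235.0, 15.0]]
rack ((769.524658203125, -35.2144775390625), (270.5191650390625, 252.50457763671875), 87.94429016113281) [[638.5, -165.89999389648438], [890.7999877929688, -174.89999389648438], [900.5, 95.4000015258789], [648.2000122070312, 104.5]] 101.6030400983442
```

View pics/crop.png

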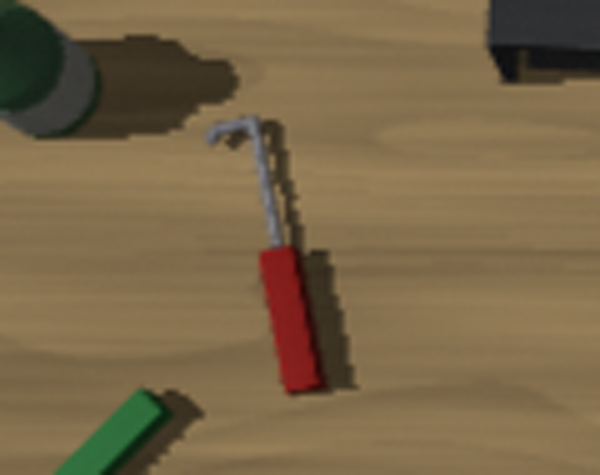

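{"name": "jog_arm", "arguments": {"deltas": [[0, 0, -0.075, 0.667, 1, 0, 1], [0, 0, -0.075, 0.667, 1, 0, 1], [0, 0, -0.075, 0.667, 1, 0, 1], [0, 0, -0.075, 0.667, 1, 0, 1], [0, 0, -0.075, 0.667, 1, 0, 1], [0, 0, -0.075, 0.667, 1, 0, 1], [0, 0, -0.075, 0.083, 0.944, 0, 1], [0, 0, -0.075, 0.083, 0.944, 0, 1], [0, 0, -0.075, 0.083, 0.944, 0, 1], [0, 0, -0.075, 0.083, 0.944, 0, 1], [0, 0, -0.075, 0.083, 0.944, 0, 1], [0, 0, -0.075, 0.083, 0.944, 0, 1], [0, 0, -0.075, 0.083, 0.944, 0, 1], [0, 0, -0.055, 0.083, 0.944, 0, 1], [0, 0, 0, 0, 0, 0, 1], [0, 0, 0, 0, 0, 0, 1]], "squeeze": 100}}

```text
clock: 2.4
eef_pos: [463.9, 178.2, 245.2]
eef_rot: [180.0, 0.0, 13.1]
ft_force: [-0.2, -0.6, 1.0]
gripper_width: 85.3
finger_force: 0.0
```

{"name": "jog_arm", "arguments": {"deltas": [[0, 0, 0, 0.27, 0.41, -0.4, 1], [0, 0, 0, 0.275, 0.41, -0.5, 1], [0, 0, 0, 0, 0, -0.8, 1], [0, 0, 0, 0, 0, -0.7, 1], [0, 0, 0, 0, 0, -0.1, 1], [0, 0, 0, 0, 0, 0, 1]]}}

```text
clock: 3.15
eef_pos: [497.3, 227.1, 96.4]
eef_rot: [180.0, -0.0, 13.1]
ft_force: [0.1, 0.1, 0.6]
gripper_width: 85.2
finger_force: 0.0
```

```bash
python3 - <<'E'
from h import *
print(ctrl.read_state()['eef_pos'])
a=ctrl.capture('wrist');save('w1.png',a['color']);print(a['intrinsics'],a['extrinsics'])
E
```

```text
[497.32600236 227.1414193   96.41098986]
[[309.70691629   0.         317.45122974]
 [  0.         309.70691629 200.03328291]
 [  0.           0.           1.        ]] [[ 2.27048689e-01 -9.34062490e-01 -2.75637728e-01  5.66216672e+02]
 [-9.73883374e-01 -2.17840121e-01 -6.40066876e-02  2.42610346e+02]
 [-2.58709912e-04  2.82971635e-01 -9.59128243e-01  2.24243542e+02]
 [ 0.00000000e+00  0.00000000e+00  0.00000000e+00  1.00000000e+00]]
```

View pics/w1.png

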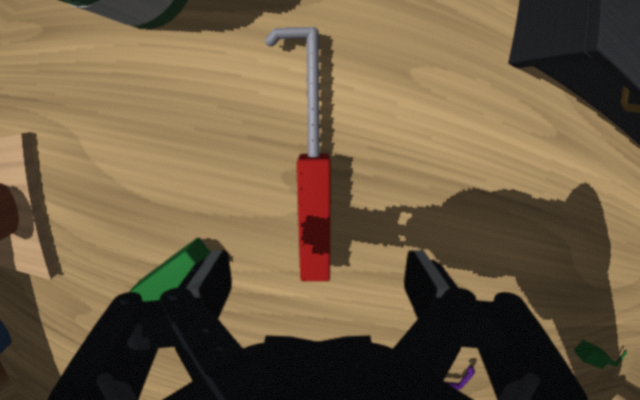

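The wrist view shows the red handle centred between the fingers at (314,220). A brass bit of the eye shows at (630,100). Descend and grip.

{"name": "jog_arm", "arguments": {"deltas": [[0, 0, 0, 0, 0, -0.6, 1], [0, 0, 0, 0, 0, -0.45, 1], [0, 0, 0, 0, 0, -0.24, 1], [0, 0, 0, 0, 0, 0, 1], [0, 0, 0, 0, 0, 0, 0], [0, 0, 0, 0, 0, 0, 0], [0, 0, 0, 0, 0, 0, 0], [0, 0, 0, 0, 0, 0, 0], [0, 0, 0, 0, 0, 0, 0], [0, 0, 0, 0, 0, 0, 0]], "squeeze": 100}}

```text
clock: 4.45
eef_pos: [497.0, 228.0, 18.6]
eef_rot: [180.0, -0.1, 13.1]
ft_force: [-1.4, -0.3, 7.4]
gripper_width: 20.3
finger_force: 98.4
```

{"name": "jog_arm", "arguments": {"deltas": [[0, 0, 0, 0, 0, 0.3, 0], [0, 0, 0, 0, 0, 0.6, 0], [0, 0, -0.275, -0.12, -0.67, 0, 0], [0, 0, -0.275, -0.12, -0.67, 0, 0], [0, 0, -0.275, -0.12, -0.67, 0, 0], [0, 0, -0.275, -0.12, -0.67, 0, 0], [0, 0, -0.275, -0.12, -0.67, 0, 0], [0, 0, -0.275, -0.12, -0.67, 0, 0], [0, 0, -0.275, -0.12, -0.67, -0.15, 0], [0, 0, -0.275, -0.12, -0.67, -0.15, 0], [0, 0, 0, 0, 0, 0, 0], [0, 0, 0, 0, 0, 0, 0]]}}

```text
clock: 5.95
eef_pos: [439.4, -93.3, 54.6]
eef_rot: [-180.0, -0.0, -2.0]
ft_force: [0.3, -0.1, -0.9]
gripper_width: 20.2
finger_force: 98.0
```

```bash
python3 - <<'E'
from h import *
print(ctrl.read_state()['eef_pos'],ctrl.read_state()['ft_force'])
a=ctrl.capture('wrist')
np.savez('w2.npz',**{k:a[k] for k in('color','range_z','intrinsics','extrinsics')})
save('w2.png',a['color'])
K=a['intrinsics'];T=a['extrinsics'];Z=a['range_z'];v,u=np.mgrid[:400,:640]
x=(u-K[0,2])/K[0,0];y=(v-K[1,2])/K[1,1];r=np.hypot(x,y)+1e-9
s=np.tan(r)/r*Z;P=np.stack([x*s,y*s,Z],-1)@T[:3,:3].T+T[:3,3]
np.save('w2P.npy',P)
R=np.array([[.9994,-.035],[.035,.9994]])
Q=(P[...,:2]-[645,-32])@R.T
C=a['color'].astype(int)
br=(C[...,0]>C[...,2]+25)&(Q[...,0]>0)&(Q[...,0]<80)&(abs(Q[...,1])<120)&(P[...,2]>25)&(Z>0)
vs,us=np.nonzero(br);print(len(vs))
for i in range(0,len(vs),max(1,len(vs)//40)): print(us[i],vs[i],C[vs[i],us[i]],Q[vs[i],us[i]].round(),P[vs[i],us[i],2].round())
E
```

```text
[439.37484268 -93.26852745  54.62477374] [ 0.34696591 -0.09898419 -0.93728968]
0
```

View pics/w2.png

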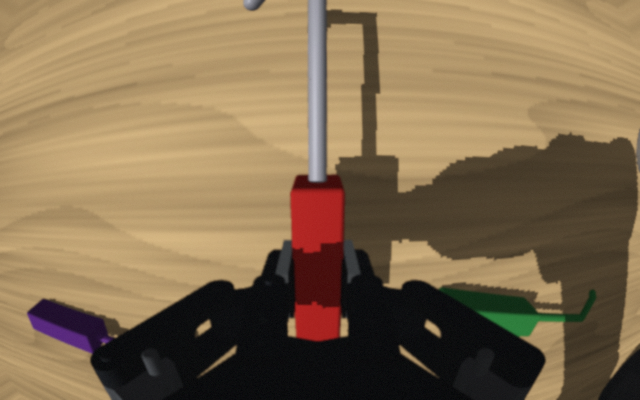

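The hook is held straight, but the rack is out of view. I'll tilt the hand to look under the edge.

{"name": "jog_arm", "arguments": {"deltas": [[0, -0.9, 0, 0, -0.17, 0, 0], [0, -0.9, 0, 0, -0.17, 0, 0], [0, -0.9, 0, 0, -0.17, 0, 0], [0, -0.9, 0, 0, -0.17, 0, 0], [0, 0, 0, 0, 0, 0, 0], [0, 0, 0, 0, 0, 0, 0]]}}

```text
clock: 6.75
eef_pos: [439.8, -133.8, 54.5]
eef_rot: [-179.1, -24.7, -2.1]
ft_force: [0.3, -0.2, -1.2]
gripper_width: 20.2
finger_force: 98.0
```

```bash
python3 - <<'E'
from h import *
print(ctrl.read_state()['eef_pos'],ctrl.read_state()['eef_rot'])
a=ctrl.capture('wrist')
save('w3.png',a['color'])
K=a['intrinsics'];T=a['extrinsics'];Z=a['range_z'];v,u=np.mgrid[:400,:640]
x=(u-K[0,2])/K[0,0];y=(v-K[1,2])/K[1,1];r=np.hypot(x,y)+1e-9
s=np.tan(r)/r*Z;P=np.stack([x*s,y*s,Z],-1)@T[:3,:3].T+T[:3,3]
R=np.array([[.9994,-.035],[.035,.9994]])
Q=(P[...,:2]-[645,-32])@R.T
np.savez('w3.npz',**{k:a[k] for k in('color','range_z','intrinsics','extrinsics')},P=P,Q=Q)
C=a['color'].astype(int)
br=(C[...,0]>C[...,2]+25)&(Q[...,0]>0)&(Q[...,0]<80)&(abs(Q[...,1])<120)&(P[...,2]>15)&(P[...,2]<87)&(Z>0)
vs,us=np.nonzero(br);print(len(vs))
for i in range(0,len(vs),max(1,len(vs)//40)): print(us[i],vs[i],C[vs[i],us[i]],Q[vs[i],us[i]].round(),P[vs[i],us[i],2].round())
E
```

```text
[ 439.80350687 -133.79207659   54.49798608] [-179.07905515  -24.68434374   -2.12830071]
0
```

View pics/w3.png

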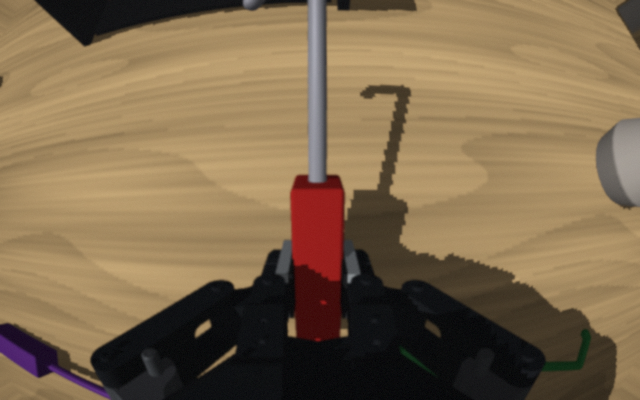

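{"name": "jog_arm", "arguments": {"deltas": [[0, -0.9, 0, 0, -0.1, 0.3, 0], [0, -0.9, 0, 0, -0.1, 0.3, 0], [0, -0.9, 0, 0, -0.1, 0, 0], [0, 0, 0, 0, 0, 0, 0], [0, 0, 0, 0, 0, 0, 0]]}}

```text
clock: 7.42
eef_pos: [440.1, -136.5, 79.1]
eef_rot: [-177.2, -31.0, -2.6]
ft_force: [-0.6, 0.4, -1.4]
gripper_width: 19.8
finger_force: 98.1
```

```bash
cat > w.py <<'E'
from h import *
import sys
print(ctrl.read_state()['eef_pos'],ctrl.read_state()['eef_rot'])
a=ctrl.capture('wrist')
save(sys.argv[1]+'.png',a['color'])
K=a['intrinsics'];T=a['extrinsics'];Z=a['range_z'];v,u=np.mgrid[:400,:640]
x=(u-K[0,2])/K[0,0];y=(v-K[1,2])/K[1,1];r=np.hypot(x,y)+1e-9
s=np.tan(r)/r*Z;P=np.stack([x*s,y*s,Z],-1)@T[:3,:3].T+T[:3,3]
R=np.array([[.9994,-.035],[.035,.9994]])
Q=(P[...,:2]-[645,-32])@R.T
np.savez(sys.argv[1]+'.npz',**{k:a[k] for k in('color','range_z','intrinsics','extrinsics')},P=P,Q=Q)
C=a['color'].astype(int)
br=(C[...,0]>C[...,2]+20)&(Q[...,0]>0)&(Q[...,0]<85)&(abs(Q[...,1])<120)&(P[...,2]>12)&(P[...,2]<87)&(Z>0)
vs,us=np.nonzero(br);print(len(vs))
for i in range(0,len(vs),max(1,len(vs)//60)): print(us[i],vs[i],C[vs[i],us[i]],Q[vs[i],us[i]].round(),P[vs[i],us[i],2].round())
E
python3 w.py w4
```

```text
[ 440.12914157 -136.47360344   79.1497296 ] [-177.1992635   -31.02474093   -2.55205394]
1785
148 0 [43 29 21] [52. 70.] 52.0
177 0 [42 28 19] [52. 38.] 43.0
206 0 [55 42 22] [49.  6.] 37.0
236 0 [40 24 15] [ 53. -24.] 28.0
169 1 [43 30 19] [52. 47.] 44.0
198 1 [50 39 20] [51. 15.] 36.0
227 1 [40 26 15] [ 53. -14.] 28.0
158 2 [43 28 17] [53. 60.] 45.0
187 2 [57 46 24] [14.  7.] 64.0
217 2 [45 31 20] [53. -3.] 29.0
144 3 [42 26 15] [52. 76.] 50.0
173 3 [41 26 16] [53. 45.] 39.0
202 3 [51 40 20] [49. 11.] 34.0
231 3 [44 28 19] [ 54. -17.] 24.0
158 4 [42 29 19] [53. 62.] 42.0
187 4 [50 40 18] [13.  7.] 63.0
216 4 [48 36 20] [53. -1.] 26.0
146 5 [44 27 16] [51. 74.] 47.0
175 5 [41 26 16] [53. 43.] 35.0
204 5 [60 45 25] [44.  7.] 34.0
136 6 [45 29 19] [52. 87.] 49.0
165 6 [39 25 16] [53. 55.] 37.0
195 6 [42 28 17] [53. 22.] 29.0
131 7 [43 28 16] [52. 93.] 50.0
160 7 [41 27 17] [52. 61.] 38.0
189 7 [53 41 22] [14.  7.] 58.0
124 8 [41 27 17] [ 53. 104.] 50.0
154 8 [41 26 18] [51. 67.] 40.0
183 8 [44 30 18] [52. 36.] 30.0
212 8 [53 41 23] [50.  3.] 24.0
146 9 [41 27 18] [52. 78.] 41.0
175 9 [
[... 323 characters left out ...]
9 13 [42 26 16] [ 53. 113.] 46.0
148 13 [38 24 15] [52. 78.] 34.0
177 13 [47 32 25] [53. 46.] 24.0
134 14 [40 25 15] [53. 96.] 38.0
163 14 [43 27 17] [52. 62.] 28.0
121 15 [41 26 16] [ 52. 112.] 42.0
150 15 [41 26 15] [52. 77.] 31.0
200 15 [57 45 25] [29.  8.] 34.0
143 16 [41 27 17] [53. 87.] 31.0
198 16 [56 45 31] [17.  4.] 43.0
141 17 [41 26 16] [52. 90.] 31.0
200 17 [60 47 25] [26.  8.] 33.0
145 18 [45 29 20] [53. 86.] 28.0
127 19 [40 24 15] [ 52. 108.] 34.0
197 19 [53 41 21] [16.  6.] 40.0
146 20 [47 33 24] [52. 86.] 25.0
140 21 [46 30 22] [52. 94.] 26.0
137 22 [46 31 22] [53. 99.] 25.0
200 23 [49 39 20] [16.  5.] 34.0
134 25 [45 30 21] [ 52. 105.] 22.0
130 29 [42 28 18] [ 53. 114.] 17.0
```

View pics/w4.png

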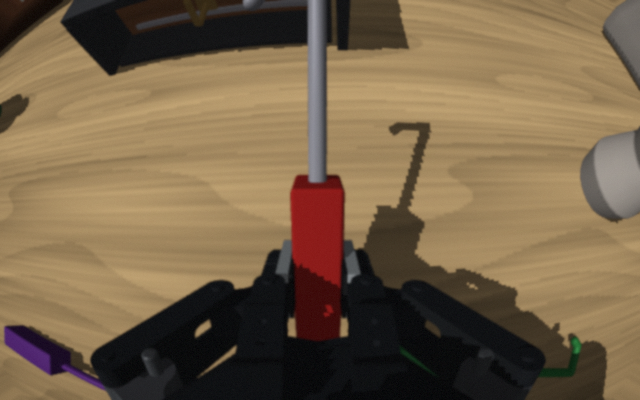

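Brass eye at (197,10) on the wooden face. It measures rack y≈6.5, with the face at x≈52.5 and the eye's front bar at x≈16. Next I compute the un-tilt turn and check the rod is level.

```bash
python3 - <<'E'
import numpy as np
from scipy.spatial.transform import Rotation as R
P=np.load('w2P.npy')
for v in range(5,175,20): 
  i=range(311,324); z=P[v,311:324]; k=np.argmax(z[:,2]); print(v,z[k].round(1), z[5:8].mean(0).round(1))
print(P[0:8,246:256][...,2].round().tolist()[2:4], P[3,252].round(1))
h=P[200:320:30,317].round(1);print(h)
from cell import ctrl
s=ctrl.read_state();A=R.from_euler('xyz',s['eef_rot'],degrees=True);B=R.from_euler('xyz',[180,0,-2],degrees=True)
print(s['eef_pos'],(B*A.inv()).as_rotvec()/.12)
E
```

```text
5 [555.6 -97.9  54.8] [555.9 -97.9  54.1]
25 [546.5 -96.8  55. ] [546.7 -97.6  54.4]
45 [537.7 -96.9  55.2] [538.  -97.3  54. ]
65 [529.3 -97.   54.7] [529.4 -97.   54.2]
85 [520.9 -97.2  55.1] [521.  -96.8  54.2]
105 [512.6 -96.5  56.2] [512.7 -96.5  54.5]
125 [504.4 -96.2  55.2] [504.4 -96.2  54.7]
145 [496.  -96.8  54.4] [495.9 -95.9  53.3]
165 [487.8 -95.6  55.1] [487.6 -95.6  54. ]
[[54.0, 55.0, 53.0, 54.0, 53.0, 54.0, 52.0, 53.0, 53.0, 53.0], [53.0, 53.0, 53.0, 53.0, 54.0, 55.0, 55.0, 54.0, 53.0, 53.0]] [558.8 -71.   54.8]
[[475.7 -95.3  65.7]
 [463.  -94.8  65.6]
 [510.1 -96.7 182.5]
 [434.1 -93.9  65.7]]
[ 440.23962832 -136.00777781   79.1131463 ] [-0.22106969  4.52521437 -0.040882  ]
```

{"name": "jog_arm", "arguments": {"deltas": [[-0.044, 0.905, -0.008, 0.1, 0.16, 0, 0], [-0.044, 0.905, -0.008, 0.1, 0.16, 0, 0], [-0.044, 0.905, -0.008, 0.1, 0.16, -0.15, 0], [-0.044, 0.905, -0.008, 0.1, 0.16, -0.15, 0], [-0.044, 0.905, -0.008, 0.1, 0.16, -0.12, 0], [0, 0, 0, 0, 0, 0, 0], [0, 0, 0, 0, 0, 0, 0]]}}

```text
clock: 8.35
eef_pos: [456.0, -87.8, 54.4]
eef_rot: [-176.8, -7.3, -1.5]
ft_force: [-0.7, 0.1, -1.4]
gripper_width: 20.4
finger_force: 98.2
```

{"name": "jog_arm", "arguments": {"deltas": [[-0.23, 0.5, -0.03, 0.12, 0, 0, 0], [-0.23, 0.55, -0.04, 0.16, 0, 0, 0], [0, 0, 0, 0, 0, 0, 0], [0, 0, 0, 0, 0, 0, 0]]}}

```text
clock: 8.85
eef_pos: [472.0, -89.4, 54.8]
eef_rot: [179.8, -0.3, -2.0]
ft_force: [-0.4, -0.8, -1.0]
gripper_width: 19.9
finger_force: 98.2
```

```bash
python3 - <<'E'
from h import *
from scipy.spatial.transform import Rotation as R
s=ctrl.read_state();A=R.from_euler('xyz',s['eef_rot'],degrees=True);B=R.from_euler('xyz',[180,0,-2],degrees=True)
print(s['eef_pos'],s['eef_rot'],(B*A.inv()).as_rotvec()/.12)
E
```

```text
[472.01469779 -89.43036499  54.75956982] [179.75976615  -0.26481941  -1.9698815 ] [ 0.03625365  0.03728303 -0.0042998 ]
```

{"name": "jog_arm", "arguments": {"deltas": [[0.036, 0.037, 0, 0.18, 0, -0.01, 0], [0, 0, 0, 0.18, 0, 0, 0], [0, 0, 0, 0.18, 0, 0, 0], [0, 0, 0, 0.18, 0, 0, 0], [0, 0, 0, 0.18, 0, 0, 0], [0, 0, 0, 0.18, 0, 0, 0], [0, 0, 0, 0.13, 0.01, 0, 0], [0, 0, 0, 0.1, 0, 0, 0], [0, 0, 0, 0, 0, 0, 0], [0, 0, 0, 0, 0, 0, 0]]}}

```text
clock: 10.1
eef_pos: [551.3, -88.2, 54.3]
eef_rot: [180.0, 0.1, -1.9]
ft_force: [0.6, -0.5, -1.4]
gripper_width: 20.1
finger_force: 98.2
```

{"name": "jog_arm", "arguments": {"deltas": [[0, 0, 0, 0, 0.1, 0, 0], [0, 0, 0, 0, 0.1, 0, 0], [0, 0, 0, 0, 0.1, 0, 0], [0, 0, 0, 0, 0.1, 0, 0], [0, 0, 0, 0, 0, 0, 0]]}}

```text
clock: 10.72
eef_pos: [551.6, -63.4, 54.4]
eef_rot: [180.0, 0.0, -1.9]
ft_force: [-0.3, -0.1, -1.4]
gripper_width: 20.4
finger_force: 98.2
```

{"name": "jog_arm", "arguments": {"deltas": [[0, 0, 0, 0, 0.03, 0, 0], [0, 0, 0, 0, 0.03, 0, 0], [0, 0, 0, 0, 0.03, 0, 0]]}}

```text
clock: 11.1
eef_pos: [551.6, -58.7, 54.3]
eef_rot: [180.0, 0.0, -1.9]
ft_force: [0.5, 0.1, -1.3]
gripper_width: 20.5
finger_force: 98.2
```

{"name": "jog_arm", "arguments": {"deltas": [[0, 0, 0, 0.002, 0.03, 0, 0], [0, 0, 0, 0.002, 0.03, 0, 0], [0, 0, 0, 0, 0, 0, 0]]}}

```text
clock: 11.48
eef_pos: [551.9, -54.9, 54.4]
eef_rot: [180.0, 0.0, -1.9]
ft_force: [-0.2, 0.1, -1.5]
gripper_width: 20.5
finger_force: 98.2
```

{"name": "jog_arm", "arguments": {"deltas": [[0, 0, 0, 0.002, 0.03, 0, 0], [0, 0, 0, 0.002, 0.03, 0, 0], [0, 0, 0, 0.002, 0.03, 0, 0]]}}

```text
clock: 11.85
eef_pos: [552.2, -49.6, 54.4]
eef_rot: [180.0, 0.0, -1.9]
ft_force: [-0.4, -0.1, -2.3]
gripper_width: 20.1
finger_force: 98.2
```

{"name": "jog_arm", "arguments": {"deltas": [[0, 0, 0, 0, 0.04, 0, 0], [0, 0, 0, 0, 0.04, 0, 0], [0, 0, 0, 0, 0.04, 0, 0]]}}

```text
clock: 12.22
eef_pos: [552.2, -42.3, 54.4]
eef_rot: [180.0, 0.0, -1.9]
ft_force: [-0.9, 0.5, -1.5]
gripper_width: 20.1
finger_force: 98.2
```

{"name": "jog_arm", "arguments": {"deltas": [[0, 0, 0, 0, 0.03, 0, 0], [0, 0, 0, 0, 0.03, 0, 0], [0, 0, 0, 0, 0, 0, 0]]}}

```text
clock: 12.6
eef_pos: [552.2, -38.7, 54.4]
eef_rot: [180.0, 0.0, -1.9]
ft_force: [-0.8, 0.6, -0.8]
gripper_width: 20.6
finger_force: 98.2
```

No contact so far; the eye should now be between the rod and the lip. Gentle pull to confirm.

{"name": "jog_arm", "arguments": {"deltas": [[0, 0, 0, -0.06, 0.002, 0, 0], [0, 0, 0, -0.06, 0.002, 0, 0], [0, 0, 0, -0.06, 0.002, 0, 0], [0, 0, 0, -0.03, 0.001, 0, 0], [0, 0, 0, 0, 0, 0, 0]]}}

```text
clock: 13.22
eef_pos: [539.7, -38.6, 54.5]
eef_rot: [180.0, 0.0, -1.9]
ft_force: [1.7, 0.5, -2.7]
gripper_width: 20.0
finger_force: 98.2
```

{"name": "jog_arm", "arguments": {"deltas": [[0, 0, 0, -0.03, 0.001, 0, 0], [0, 0, 0, -0.03, 0.001, 0, 0], [0, 0, 0, 0, 0, 0, 0]]}}

```text
clock: 13.6
eef_pos: [536.0, -38.4, 54.4]
eef_rot: [180.0, 0.0, -1.9]
ft_force: [1.6, -0.2, -1.7]
gripper_width: 20.0
finger_force: 98.1
```

{"name": "jog_arm", "arguments": {"deltas": [[0, 0, 0, -0.03, 0.001, 0, 0], [0, 0, 0, -0.03, 0.001, 0, 0], [0, 0, 0, -0.03, 0.001, 0, 0]]}}

```text
clock: 13.98
eef_pos: [530.5, -38.2, 54.4]
eef_rot: [180.0, 0.0, -1.9]
ft_force: [2.9, 0.3, -1.1]
gripper_width: 20.4
finger_force: 98.1
```

Caught: about 2.9 N of steady drag.

{"name": "jog_arm", "arguments": {"deltas": [[0, 0, 0, -0.06, 0.002, 0, 0], [0, 0, 0, -0.06, 0.002, 0, 0], [0, 0, 0, -0.06, 0.002, 0, 0], [0, 0, 0, -0.06, 0.002, 0, 0], [0, 0, 0, -0.06, 0.002, 0, 0], [0, 0, 0, -0.06, 0.002, 0, 0], [0, 0, 0, -0.06, 0.002, 0, 0], [0, 0, 0, -0.06, 0.002, 0, 0], [0, 0, 0, -0.06, 0.002, 0, 0], [0, 0, 0, -0.06, 0.002, 0, 0], [0, 0, 0, -0.06, 0.002, 0, 0], [0, 0, 0, -0.06, 0.002, 0, 0]]}}

```text
clock: 15.48
eef_pos: [487.2, -36.7, 54.4]
eef_rot: [180.0, 0.0, -1.9]
ft_force: [3.1, 0.5, -2.6]
gripper_width: 20.4
finger_force: 98.1
```

{"name": "jog_arm", "arguments": {"deltas": [[0, 0, 0, -0.06, 0.002, 0, 0], [0, 0, 0, -0.06, 0.002, 0, 0], [0, 0, 0, -0.06, 0.002, 0, 0], [0, 0, 0, -0.06, 0.002, 0, 0], [0, 0, 0, -0.06, 0.002, 0, 0], [0, 0, 0, -0.06, 0.002, 0, 0], [0, 0, 0, -0.06, 0.002, 0, 0]]}}

```text
clock: 16.35
eef_pos: [462.0, -35.9, 54.4]
eef_rot: [180.0, 0.0, -1.9]
ft_force: [2.7, 0.2, -2.3]
gripper_width: 20.3
finger_force: 98.2
```

{"name": "jog_arm", "arguments": {"deltas": [[0, 0, 0, -0.05, 0.002, 0, 0], [0, 0, 0, -0.05, 0.002, 0, 0], [0, 0, 0, -0.05, 0.002, 0, 0]]}}

```text
clock: 16.73
eef_pos: [453.0, -35.6, 54.4]
eef_rot: [180.0, 0.0, -1.9]
ft_force: [3.0, 0.9, -1.7]
gripper_width: 20.2
finger_force: 98.1
```

{"name": "jog_arm", "arguments": {"deltas": [[0, 0, 0, -0.05, 0.002, 0, 0], [0, 0, 0, -0.05, 0.002, 0, 0], [0, 0, 0, 0, 0, 0, 0]]}}

```text
clock: 17.1
eef_pos: [447.4, -35.4, 54.5]
eef_rot: [180.0, -0.0, -1.9]
ft_force: [4.3, 0.2, -3.0]
gripper_width: 20.4
finger_force: 98.1
```

{"name": "jog_arm", "arguments": {"deltas": [[0, 0, 0, -0.03, 0.001, 0, 0], [0, 0, 0, -0.02, 0.001, 0, 0], [0, 0, 0, 0, 0, 0, 0]]}}

```text
clock: 17.48
eef_pos: [444.8, -35.2, 54.6]
eef_rot: [180.0, -0.0, -1.9]
ft_force: [6.1, 0.8, -3.5]
gripper_width: 20.0
finger_force: 97.9
```

The stop is felt, with the pull rising to 6 N. Relax, centre in the eye, slide out to the right.

{"name": "jog_arm", "arguments": {"deltas": [[0, 0, 0, 0.06, -0.002, 0, 0], [0, 0, 0, 0.06, -0.002, 0, 0], [0, 0, 0, 0.06, -0.002, 0, 0], [0, 0, 0, 0.06, -0.002, 0, 0], [0, 0, 0, 0.05, -0.002, 0, 0], [0, 0, 0, 0, 0, 0, 0], [0, 0, 0, 0, 0, 0, 0]]}}

```text
clock: 18.35
eef_pos: [461.4, -35.8, 54.3]
eef_rot: [180.0, 0.1, -1.9]
ft_force: [0.7, -0.1, -1.6]
gripper_width: 20.0
finger_force: 98.2
```

{"name": "jog_arm", "arguments": {"deltas": [[0, 0, 0, 0, -0.04, 0, 0], [0, 0, 0, 0, -0.04, 0, 0], [0, 0, 0, 0, -0.04, 0, 0]]}}

```text
clock: 18.73
eef_pos: [461.5, -43.3, 54.4]
eef_rot: [180.0, 0.0, -1.9]
ft_force: [-0.9, -0.4, -1.7]
gripper_width: 20.3
finger_force: 98.2
```

{"name": "jog_arm", "arguments": {"deltas": [[0, 0, 0, 0, -0.05, 0, 0], [0, 0, 0, 0, -0.05, 0, 0], [0, 0, 0, 0, -0.05, 0, 0]]}}

```text
clock: 19.1
eef_pos: [461.6, -52.2, 54.4]
eef_rot: [180.0, 0.0, -1.9]
ft_force: [0.5, 0.7, -1.4]
gripper_width: 20.2
finger_force: 98.2
```

{"name": "jog_arm", "arguments": {"deltas": [[0, 0, 0, 0, -0.1, 0, 0], [0, 0, 0, 0, -0.1, 0, 0], [0, 0, 0, 0, -0.15, 0, 0], [0, 0, 0, 0, -0.2, 0, 0], [0, 0, 0, 0, -0.2, 0, 0], [0, 0, 0, -0.1, -0.2, 0, 0], [0, 0, 0, -0.2, -0.2, 0, 0], [0, 0, 0, -0.2, -0.2, 0, 0], [0, 0, 0, 0, -0.1, 0, 0], [0, 0, 0, 0, 0, 0, 0], [0, 0, 0, 0, 0, 0, 0]]}}

```text
clock: 20.48
eef_pos: [432.1, -138.5, 54.5]
eef_rot: [-180.0, 0.0, -1.9]
ft_force: [-0.3, 0.7, -1.6]
gripper_width: 20.4
finger_force: 98.2
```

{"name": "jog_arm", "arguments": {"deltas": [[0, 0, 0, 0, 0, -0.2, 0], [0, 0, 0, 0, 0, -0.2, 0], [0, 0, 0, 0, 0, -0.12, 0], [0, 0, 0, 0, 0, -0.05, 0], [0, 0, 0, 0, 0, -0.02, 0], [0, 0, 0, 0, 0, 0, 0], [0, 0, 0, 0, 0, 0, 0]]}}

```text
clock: 21.35
eef_pos: [431.7, -139.1, 19.2]
eef_rot: [180.0, 0.0, -1.9]
ft_force: [0.3, 0.5, -1.6]
gripper_width: 21.0
finger_force: 98.2
```

{"name": "jog_arm", "arguments": {"deltas": [[0, 0, 0, 0, 0, -0.005, 0], [0, 0, 0, 0, 0, 0, 0.4], [0, 0, 0, 0, 0, 0, 0.7], [0, 0, 0, 0, 0, 0, 1], [0, 0, 0, 0, 0, 0, 1], [0, 0, 0, 0, 0, 0, 1], [0, 0, 0, 0, 0, 0, 1], [0, 0, 0, 0, 0, 0.2, 1], [0, 0, 0, 0, 0, 0.5, 1], [0, 0, 0, 0, 0, 0.8, 1], [0, 0, 0, -0.3, 0, 0.8, 1], [0, 0, 0, 0, 0, 0.5, 1], [0, 0, 0, 0, 0, 0, 1], [0, 0, 0, 0, 0, 0, 1]]}}

```text
clock: 23.1
eef_pos: [413.3, -138.9, 186.4]
eef_rot: [180.0, 0.1, -1.9]
ft_force: [0.2, 1.1, 0.1]
gripper_width: 85.5
finger_force: 0.0
```

```bash
python3 - <<'E'
from h import *
a=ctrl.capture('top');save('end.png',a['color'])
P=pts(a);Z=P[...,2];C=a['color'].astype(int)
for n in['glaze_jar','pinch_pot','water_bottle','clay_vase']:
  d=ctrl.search_frame(a,n);print(n,[(np.round(k['uv']),round(k['conf'],2)) for k in d[:1]])
R=np.array([[.9994,-.035],[.035,.9994]]);Q=(P[...,:2]-[645,-32])@R.T
m=(Q[...,0]<-10)&(Q[...,0]>-90)&(abs(Q[...,1])<112)&(Z>25)&(Z<80)
q=np.c_[Q[m],Z[m]];print('tray front',np.percentile(q,[2,10,30,50],axis=0).round())
E
```

```text
glaze_jar [(array([346., 141.]), 0.76)]
pinch_pot [(array([298., 128.]), 0.83)]
water_bottle [(array([183., 178.]), 0.83)]
clay_vase [(array([453., 225.]), 0.82)]
tray front [[ -59. -106.   27.]
 [ -36.  -88.   37.]
 [ -32.  -41.   48.]
 [ -29.    3.   54.]]
```

View pics/end.png

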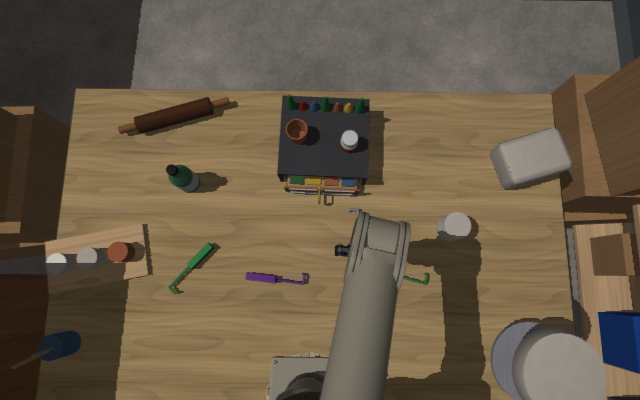

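The tray is out (tiles at (322,182), eye at (322,197)), the hook's end is at (355,211) clear of it, and the pots have not moved. A quick wrist depth check that the hook lies flat, then hand in.

```bash
python3 w.py w5 >/dev/null; python3 - <<'E'
from h import *
d=np.load('w5.npz');P=d['P'];C=d['color'].astype(int)
red=(C[...,0]>60)&(C[...,0]>2.5*C[...,1])&(P[...,2]<60)&(P[...,0]>370)
q=P[red];print(len(q))
for lo in range(380,480,15):
  k=q[(q[:,0]>lo)&(q[:,0]<=lo+15)]
  if len(k):print(lo,np.percentile(k[:,2],80).round(1),np.median(k[:,1]).round(1))
rod=(P[...,2]>8)&(P[...,2]<60)&(P[...,0]>485)&(P[...,0]<600)&(abs(P[...,1]+130)<45);r=P[rod]
print(r[np.argsort(r[:,0])][::max(1,len(r)//8)].round())
E
```

```text
2054
380 29.7 -139.0
395 29.7 -138.7
410 29.7 -139.7
425 29.8 -140.3
440 29.7 -140.9
455 29.8 -141.4
470 29.3 -140.7
[[ 486. -146.   16.]
 [ 497. -142.   18.]
 [ 509. -147.   16.]
 [ 520. -145.   17.]
 [ 532. -143.   17.]
 [ 545. -139.   15.]
 [ 554. -142.   17.]
 [ 557. -134.   18.]]
```

```bash
python3 -c "
from cell import ctrl
print(ctrl.sign_off())"
```

```text
the job is handed in; nothing more can be done
None
```

The job is handed in, with no verdict returned: the red hook drew the tray out to its stop (pull about 6 N) and now lies flat on the bench clear of shelf and tray, with the pots and bottles where they stood.

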